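# Hold the start key of a dental milling unit

## Task

Take the key with the red bow out of the wooden key block, push it fully home into the key switch on the white control box, easing it past the sticky pins with a little wiggle if it catches, then turn it a quarter turn clockwise (seen from above) to its stop. The switch springs back, so finish while still gripping the key and holding it turned to the stop; do not let go. Leave the other two keys in the block and do not disturb the other things on the bench.

Things in the scene. Friction and masses are not known exactly. Their poses are not given: they have to be found in the camera images.
- red_key_bow (a point): Loose key standing upright, blade down, with a RED plastic bow: an upright slab 34 wide (x), 10 thick (y), 34 high. The point is the bow's centre, to be pinched across the 10 mm; z is up. Below the bow: a stem 10 in diameter, then a steel shoulder disc 18 in diameter, its underside 29 below the point. Whole key 80 high, 40 g nominal. It works either way round (half-turn symmetric).
- red_key_tip (a point): Tip of the red key's blade, 63 below the bow's centre. The flat steel blade is 20 wide (x), 5 thick (y) and 24 long, with rounded edges and end; above it a round neck, 5 in diameter and 10 long, leads up to the shoulder disc.
- blue_key_bow (a point): Bystander: same key with a BLUE bow, point at the centre of the bow. Not to be used or disturbed.
- yellow_key_bow (a point): Bystander: same key with a YELLOW bow, point at the centre of the bow. Not to be used or disturbed.
- key_block: Fixed light wooden block, 50 (x) x 180 (y) x 45 high, origin at the centre of its underside. Three slots in its top at y = -58, 0, +58 hold the three keys in any order, each with its shoulder resting on the block and its blade loose in the slot, bow width along the block's y. A key must rise 34 to come free.
- control_box: Fixed white control box, black top panel, 180 (x) x 200 (y) x 88 high, origin at the centre of its underside. On top: a square steel plate 58 x 58, 4 proud of the panel, with the key slot at its centre, and a round black knob 20 high, 95 from the slot towards -y (not used).
- keyhole (a point): Centre of the key slot at the steel plate's top face, 92 above the bench; x along the slot, z up. The slot is 22.2 (x) x 6.6 (y) through the fixed 8 thick plate, with a 2.5 wide sloping lead-in. The blade enters with its width along x. Fully home, the key's shoulder rests on the plate (bow centre 29 above this point). Only then (within about 2) can it turn: before, the plate blocks the blade.
- pins (a point): Middle of the turning cylinder below the plate, 20 under the keyhole; its slot is 21.6 x 6.2. Two sticky sprung pins stick out about 3 from the ends of that slot; the tip meets them about 14 and 23 below the plate's top. Pushing straight past takes 10 to 20 N; shifting the key a millimetre along the slot or twisting it slightly while pushing frees it when it catches.
- switch (a joint): Angle of the key cylinder, rad: 0 at rest, slot in line with the plate's slot; grows clockwise seen from above (the key's yaw falls) to the stop at 1.57. A spring drives it back to 0 (0.03 Nm at rest, 0.12 Nm at the stop). The blade has about 0.1 rad of play, so the key turns about 1.65 to reach the stop. Only a key can turn it.
- plaster_cast: Bystander: loose plaster dental cast, 70 x 65 x 36 high, origin at the centre of its underside.
- wax_jar: Bystander: loose amber glass jar, 54 diameter, 60 high, origin at the centre of its underside.
- bur_cup: Bystander: loose blue cup, 60 diameter, 70 high, origin at the centre of its underside.
- brush: Bystander: loose brush lying on the bench, about 200 long along its x, under 30 high.
- bur_stand: Bystander: loose aluminium bur stand, 64 diameter, 44 high, origin at the centre of its underside.

How it is judged:
By the outcome, as a careful person would: the job done as asked, in the order asked, and still so for the second after the job is handed in, while the arm keeps its last pose, push and grip.
It also fails if it takes over 48 s, if anything falls off the work surface, if the arm or the gripper's body presses on something with over 40 N, if the wrist force passes 120 N, or if a joint passes its speed limit or range.

## Robot

A 6-joint arm with a two-finger parallel gripper is mounted at the origin on the work surface. World frame = base frame: x ahead of the robot, y to its left, z up, the work surface at z = 0. Lengths are in m, angles in rad, forces in N, time in s.
With the tool pointing down it reaches from about 0.4 to 0.825 m from the base axis. Payload 7 kg.
Tool frame: the origin (TCP) lies midway between the tips of the shut fingers; the grasp point (between the pads) lies arm.grasp_offset behind it (arm.grasp_offset is the distance from the TCP to the grasp point, in m); y points along the fingers, z is the direction in which the jaws open and shut, and the axes are right-handed (so a half turn about y gives the same grasp; the last joint's range is limited). The gripper opens to 85 mm and grips with 20 to 120 N. Pads are 22 mm wide; open, the fingers measure 114 mm over their backs; the gripper's body (76 mm by 85 mm) begins 54 mm behind the grasp point. The pads swing forward as they close: fully open they stand 13 mm farther back than shut.
Start: joints at [-1.008, 0.359, 0.012, 0, -1.224, -0.288], TCP at [0.183, -0.65, 0.231] pointing down, gripper open.
Joint ranges: [-3.07, 3.07], [-1.43, 2.12], [-1.02, 1.25], [-3.03, 1.67], [-3.05, -0], [-3.03, 3.03]. Speed limits (rad/s): [2.39, 2.39, 3.01, 3.14, 3.14, 3.14].

## Interface

Orientations are given as a unit quaternion [w, x, y, z].
In Python, from workcell import arm, imaging gives the robot as it stands. The module is installed in compiled form; this text tells all that it offers.
- The arm moves only by the tool step_arm, never from a script. Its argument "rows" is a list of rows, each a list of 4 numbers: the shift along the tool's x, y, z in m, then the turn about the tool's y in degrees. In form: [[tx, ty, tz, spin], ...]. A call has 1 to 12 rows; each row is the pose to reach, as a shift and turn from the pose commanded when the call began, along the tool's axes at that moment; what a row does not reach only later rows make up. A row lasts 1/10 s, in which the tool goes at most 50 mm and 8.59 degrees, less where a joint would pass 70% of its speed; a pose out of reach is approached as far as the arm can. A call with a gripper value outside its range is refused whole. "claw" is the opening in per cent of the stroke, from 0 (shut) to 100 (fully open), set as the call begins (left out, the last holds). The fingers move at their own pace and stop on an object; "force" is the grip in N (left out, the last holds). Time passes only in rows, so rows that repeat a pose let the fingers close. It gives the time, the measured TCP pose, the force and the opening at its end, in the units of the state.
- arm.get_obs(): the state, without advancing time (a new reading comes with each control period).
- imaging.grab_frame(name): name is "scene" or "top" or "wrist"; returns the picture (384x512x3 uint8, red, green, blue); there is no depth.
- imaging.get_calibration(name): a dict with "vertical_fov" (degrees; the focal length in pixels is half the picture's height over the tangent of half this angle, whatever the lens; pixels are square), "cx", "cy" (the principal point, pixels), "world_from_camera" (4x4, takes a point from camera to world coordinates). Camera axes: x right, y down, z forward; pixel columns grow to the right and rows downward; lengths in m; the calibration is good to about 2 mm. A picture is of the moment at which its call begins: read the wrist's pose just before it. get_calibration takes no time and is no camera call; for the wrist camera it gives the pose at the moment of the call.
- arm.job_done(): hands the job in, once; it reports no verdict.
The state is a dict: "clock": time; "joint_positions": joint angles; "qd": joint speeds; "joint_torque": joint torques, N m; "tool_pos": TCP position; "tool_rot": TCP orientation; "wrist_force": force on the tool from outside, world axes, zero at the start; "moment": the same for the moment, N m; "gripper_width": finger opening in m.
Only numpy, scipy, OpenCV 4.12 (cv2) and the standard library are available. Lean on these libraries where they do the work, as an engineer would, in place of code of your own. Each camera call takes 0.05 s, during which the arm holds its last target.

## Working session

There is one attempt and no reset: what is moved stays moved. The work goes in short steps, Python scripts to look and compute and a tool call to move; the robot and the scene stay as the last step left them, time stands still between calls to the robot, and variables do not carry over. Pictures are saved under pics/ and viewed, and the job is handed in when it is done.

Besides the shell and the picture viewer there is one more tool, called after "Emit:" as name(argument=value, ...), one argument or row to a line, values as JSON. step_arm: Moves the arm, as the interface text tells. Its arguments: {"type":"object","properties":{"rows":{"type":"array","items":{"type":"array","items":{"type":"number"}}},"claw":{"type":"number"},"force":{"type":"number"}},"required":["rows"]}

```bash
mkdir -p pics; cat > h.py <<'E'
import numpy as np, cv2
from workcell import arm, imaging
def cal(n):
    c=imaging.get_calibration(n); f=192/np.tan(np.radians(c['vertical_fov'])/2)
    return f,c['cx'],c['cy'],np.array(c['world_from_camera'])
def ray(c,u,v):
    f,cx,cy,T=c; d=T[:3,:3]@np.array([(u-cx)/f,(v-cy)/f,1]); return T[:3,3],d/np.linalg.norm(d)
def onplane(c,u,v,z):
    o,d=ray(c,u,v); return o+d*(z-o[2])/d[2]
def proj(c,p):
    f,cx,cy,T=c; q=T[:3,:3].T@(np.array(p)-T[:3,3]); return cx+f*q[0]/q[2], cy+f*q[1]/q[2]
def two(c1,p1,c2,p2):
    o1,d1=ray(c1,*p1);o2,d2=ray(c2,*p2)
    s=np.linalg.lstsq(np.c_[d1,-d2],o2-o1,rcond=None)[0]
    a=o1+s[0]*d1;b=o2+s[1]*d2; return (a+b)/2,np.linalg.norm(a-b)
def save(im,name): cv2.imwrite('pics/'+name+'.png',cv2.cvtColor(im,cv2.COLOR_RGB2BGR))
E
python3 - <<'E'
from h import *
np.set_printoptions(precision=4,suppress=True)
o=arm.get_obs(); print(o, arm.grasp_offset)
for n in ['scene','top','wrist']:
    c=cal(n); print(n,c)
    im=imaging.grab_frame(n); save(im,n+'0'); np.save(n+'0.npy',im)
E
```

```text
{'clock': 0.0, 'joint_positions': array([-1.0079,  0.3594,  0.011 , -0.0004, -1.2241, -0.2881]), 'qd': array([-0.0001,  0.    , -0.0027, -0.0001,  0.001 ,  0.0002]), 'joint_torque': array([ -0.0001, -58.3318,  29.3415,   6.9366,  -0.0059,   0.    ]), 'tool_pos': array([ 0.183 , -0.6492,  0.2304]), 'tool_rot': array([ 0.701 , -0.6999, -0.0967,  0.0969]), 'wrist_force': array([-0.9226,  0.1332,  0.1716]), 'moment': array([-0.0059, -0.0465,  0.036 ]), 'gripper_width': 0.08537980867433466} 0.0187
scene (np.float64(405.7771358170635), 252.61360529130607, 194.7597209677893, array([[-0.3826,  0.6992, -0.6039,  1.2534],
       [ 0.9239,  0.2859, -0.2544,  0.2785],
       [-0.0052, -0.6553, -0.7553,  0.9844],
       [ 0.    ,  0.    ,  0.    ,  1.    ]]))
top (np.float64(414.87398168918713), 263.7392379735855, 192.36944242516597, array([[-0.0049, -0.9966,  0.0817,  0.3927],
       [-0.9997,  0.0031, -0.0225,  0.009 ],
       [ 0.0221, -0.0817, -0.9964,  1.6681],
       [ 0.    ,  0.    ,  0.    ,  1.    ]]))
wrist (np.float64(269.9756005943751), 255.49009146398902, 193.29378432559503, array([[-0.2704,  0.9108,  0.312 ,  0.1045],
       [ 0.9627,  0.2551,  0.0898, -0.672 ],
       [ 0.0022,  0.3247, -0.9458,  0.3723],
       [ 0.    ,  0.    ,  0.    ,  1.    ]]))
```

View pics/scene0.png

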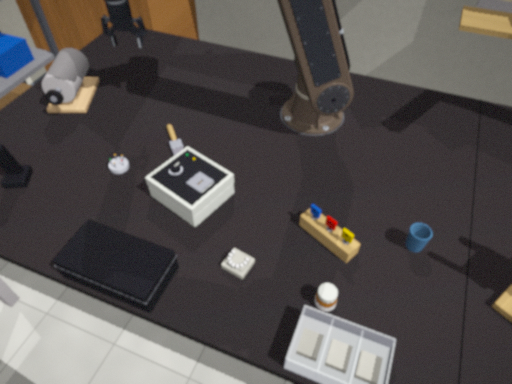

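View pics/top0.png

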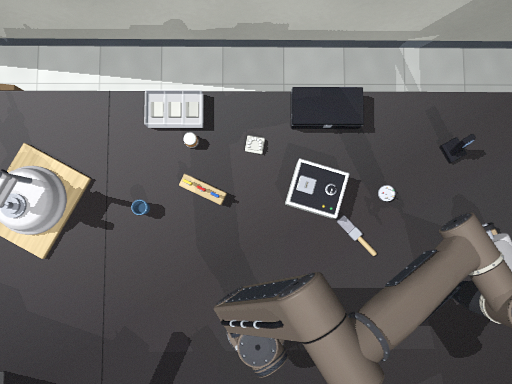

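View pics/wrist0.png

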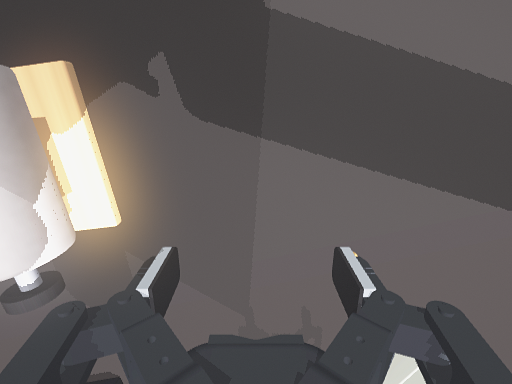

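The scene and top views show the block with blue, red and yellow keys, red in the middle (scene ~331,222; top ~203,189). The white box's steel plate is at scene ~200,182 and top ~307,185. The wrist camera doesn't see either yet. Next I'll measure.

```bash
python3 - <<'E'
from h import *
np.set_printoptions(precision=4,suppress=True)
S=np.load('scene0.npy');T=np.load('top0.npy')
s=cv2.resize(S[140:270,135:375],None,fx=3.3,fy=3.3,interpolation=cv2.INTER_CUBIC);save(s,'sz')
t=cv2.resize(T[150:225,170:360],None,fx=4,fy=4,interpolation=cv2.INTER_CUBIC);save(t,'tz')
def masks(I):
    h=cv2.cvtColor(I,cv2.COLOR_RGB2HSV).astype(int);H,Sa,V=h[...,0],h[...,1],h[...,2]
    return {'red':((H<6)|(H>174))&(Sa>170)&(V>90),'blue':(H>105)&(H<125)&(Sa>150)&(V>80),'yellow':(H>24)&(H<34)&(Sa>180)&(V>120)}
cs,ct=cal('scene'),cal('top')
for n in ['red','blue','yellow']:
    r={}
    for nm,I,box in [('s',S,(295,195,365,265)),('t',T,(175,165,235,215))]:
        m=masks(I)[n]; z=np.zeros_like(m); x0,y0,x1,y1=box; z[y0:y1,x0:x1]=m[y0:y1,x0:x1]
        ys,xs=np.nonzero(z); r[nm]=(xs.mean(),ys.mean()) if len(xs) else None; print(n,nm,len(xs),r[nm])
    if r['s'] and r['t']: print(two(cs,r['s'],ct,r['t']), onplane(ct,*r['t'],0.082))
E
```

```text
red s 94 (np.float64(331.20212765957444), np.float64(221.89361702127658))
red t 16 (np.float64(200.625), np.float64(187.6875))
(array([0.5414, 0.2149, 0.0818]), np.float64(8.322290915002823e-05)) [0.5414 0.2148 0.082 ]
blue s 90 (np.float64(315.4555555555556), np.float64(209.74444444444444))
blue t 19 (np.float64(214.42105263157896), np.float64(194.1578947368421))
(array([0.5164, 0.162 , 0.082 ]), np.float64(5.891404444321315e-05)) [0.5164 0.162  0.082 ]
yellow s 97 (np.float64(347.6701030927835), np.float64(234.4536082474227))
yellow t 1 (np.float64(191.0), np.float64(183.0))
(array([0.5595, 0.2604, 0.0708]), np.float64(0.014167947274493782)) [0.5595 0.2517 0.082 ]
```

View pics/sz.png

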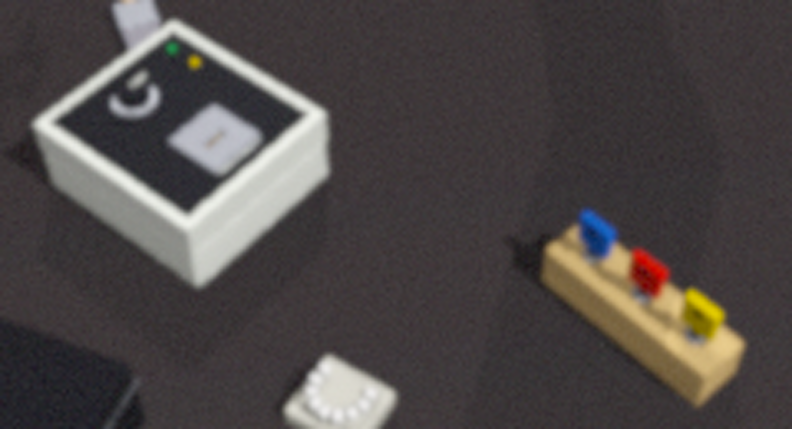

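View pics/tz.png

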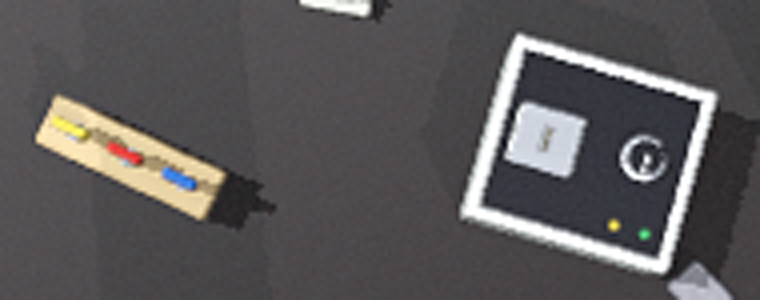

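```bash
cat >> h.py <<'E'
from scipy.spatial.transform import Rotation as R
np.set_printoptions(precision=4,suppress=True)
def Rm(o): return R.from_quat(o['tool_rot'],scalar_first=True).as_matrix()
def plan(o,target,jaw=None):
    """shift in tool axes to put TCP at target; spin (deg) so tool z is along jaw (mod 180)"""
    M=Rm(o); t=M.T@(np.array(target)-o['tool_pos']); sp=None
    if jaw is not None:
        j=M.T@np.array([jaw[0],jaw[1],0]); a=np.degrees(np.arctan2(j[0],j[2])); sp=(a,a-180 if a>0 else a+180)
    return t,sp
E
python3 - <<'E'
from h import *
o=arm.get_obs(); print(Rm(o))
T=np.load('top0.npy');ct=cal('top');S=np.load('scene0.npy');cs=cal('scene')
slot=onplane(ct,170+545/4,150+138/4,.092); knob=onplane(ct,170+645/4,150+158/4,.108)
slot2=onplane(cs,135+216/3.3,140+138/3.3,.092)
print(slot,slot2,knob)
d=slot-knob; print(np.degrees(np.arctan2(d[1],d[0]))-90)
x=np.array([.541,.214]);
ya=np.array([.0250,.0528]);ya/=np.linalg.norm(ya)
print('over box',plan(o,[.54,-.03,.28],ya)); print('over block',plan(o,[.541,.214,.25],[ya[1],-ya[0]]))
print('box jaw', plan(o,[.54,-.03,.28],d[:2]/np.linalg.norm(d[:2])))
E
```

```text
[[ 0.9625 -0.0005 -0.2713]
 [ 0.2713  0.0012  0.9625]
 [-0.0001 -1.      0.0012]]
[ 0.5516 -0.1894  0.092 ] [ 0.5517 -0.1864  0.092 ] [ 0.5307 -0.2821  0.108 ]
-12.708434892903057
over box (array([ 0.5116, -0.0489,  0.4994]), (np.float64(41.07569411694816), np.float64(-138.92430588305183)))
over block (array([ 0.5787, -0.0186,  0.7339]), (np.float64(131.07564994023167), np.float64(-48.92435005976833)))
box jaw (array([ 0.5116, -0.0489,  0.4994]), (np.float64(28.447281887797963), np.float64(-151.55271811220203)))
```

Emit:
step_arm(
  rows=[
    [0,-0.04,0,0],
    [0.042,-0.04,0.032,0],
    [0.084,-0.04,0.064,0],
    [0.126,-0.04,0.096,0],
    [0.168,-0.04,0.128,0],
    [0.21,-0.04,0.16,0],
    [0.252,-0.04,0.192,0],
    [0.294,-0.04,0.224,0],
    [0.336,-0.04,0.256,0],
    [0.378,-0.04,0.288,0],
    [0.42,-0.04,0.32,0],
    [0.459,-0.04,0.35,0],
  ],
)

```text
clock: 1.35
tool_pos: [0.5144, -0.2081, 0.2714]
tool_rot: [0.7, -0.7, -0.097, 0.097]
wrist_force: [1.1, -1.1, -0.3]
gripper_width: 0.0854
```

Emit:
step_arm(
  rows=[
    [0,0,0,0],
    [0,0,0,0],
    [0,0,0,0],
  ],
  claw=60,
)

```text
clock: 1.65
tool_pos: [0.5132, -0.2104, 0.2711]
tool_rot: [0.7, -0.7, -0.097, 0.097]
wrist_force: [-0.7, 0.4, -0.2]
gripper_width: 0.0516
```

```bash
python3 - <<'E'
from h import *
o=arm.get_obs(); print(o['clock'],o['tool_pos'],o['joint_positions']); c=cal('wrist'); np.save('w1c.npy',np.array([c[0],c[1],c[2],*c[3].ravel()]))
I=imaging.grab_frame('wrist'); save(I,'w1'); np.save('w1.npy',I)
print(proj(c,[.5516,-.188,.092]))
E
```

```text
1.65 [ 0.5132 -0.2104  0.2711] [-0.036   0.1368 -0.1935 -0.     -1.2411 -1.2602]
(np.float64(264.4136961868653), np.float64(204.2521683338315))
```

View pics/w1.png

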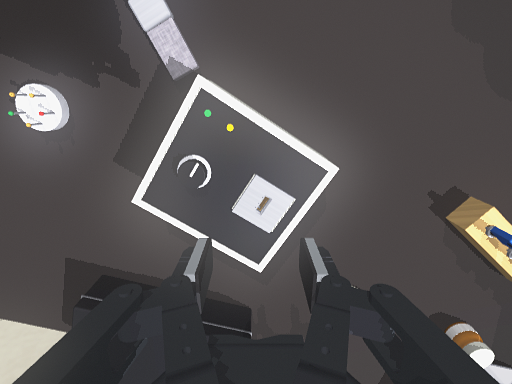

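The wrist view shows the plate centred around (264,204), with the brownish slot at ~(264,205), close to the prediction. I'll refine the slot and plate angle from this image.

```bash
cat > m.py <<'E'
from h import *
import sys
def measure(I,c,guess,tag,zp=.092):
    u,v=proj(c,guess); r=45
    x0,y0=int(u)-r,int(v)-r
    P=I[y0:y0+2*r,x0:x0+2*r]
    g=cv2.cvtColor(P,cv2.COLOR_RGB2GRAY); h=cv2.cvtColor(P,cv2.COLOR_RGB2HSV)
    b=((g>140)&(h[...,1]<40)).astype(np.uint8)
    n,l,st,ce=cv2.connectedComponentsWithStats(b)
    k=l[r-22:r+22,r-22:r+22]; k=np.bincount(k[k>0]).argmax(); m=(l==k).astype(np.uint8)
    cn=max(cv2.findContours(m,cv2.RETR_EXTERNAL,cv2.CHAIN_APPROX_NONE)[0],key=len)
    W=np.array([onplane(c,x0+p[0][0],y0+p[0][1],zp)[:2] for p in cv2.convexHull(cn)])
    rect=cv2.minAreaRect((W*1000).astype(np.float32)); print(tag,'plate centre mm, size, ang',rect)
    f=np.zeros_like(m); cv2.drawContours(f,[cn],-1,1,-1); f=cv2.erode(f,np.ones((9,9)))
    sl=(f>0)&(g<np.median(g[m>0])-35)
    ys,xs=np.nonzero(sl); q=np.array([onplane(c,x0+a,y0+d,zp)[:2] for a,d in zip(xs,ys)])
    if len(q):
        cv=np.cov(q.T); w,V=np.linalg.eigh(cv); a=np.degrees(np.arctan2(V[1,1],V[0,1]))
        hull=cv2.minAreaRect((q*1000).astype(np.float32))
        print('slot',len(q),'mean',q.mean(0),'ang',(a+90)%180-90,'rect',hull)
    big=cv2.resize(P,None,fx=6,fy=6,interpolation=cv2.INTER_CUBIC); save(big,tag)
E
python3 - <<'E'
from m import *
a=np.load('w1c.npy'); c=(a[0],a[1],a[2],a[3:].reshape(4,4))
measure(np.load('w1.npy'),c,[.5516,-.188,.092],'w1z')
measure(np.load('top0.npy'),cal('top'),[.5516,-.188,.092],'t1z')
E
```

```text
w1z plate centre mm, size, ang ((552.59375, -190.31549072265625), (62.450172424316406, 58.72393798828125), 72.93672943115234)
slot 131 mean [ 0.5522 -0.1894] ang -16.10533452859653 rect ((552.6146240234375, -190.6199951171875), (11.753883361816406, 25.24698829650879), 73.13509368896484)
t1z plate centre mm, size, ang ((536.9789428710938, -229.91748046875), (206.84950256347656, 185.701904296875), 73.11874389648438)
slot 1584 mean [ 0.5361 -0.2319] ang 73.20871449519262 rect ((536.9104614257812, -229.83596801757812), (168.73435974121094, 146.96510314941406), 72.98596954345703)
```

View pics/w1z.png

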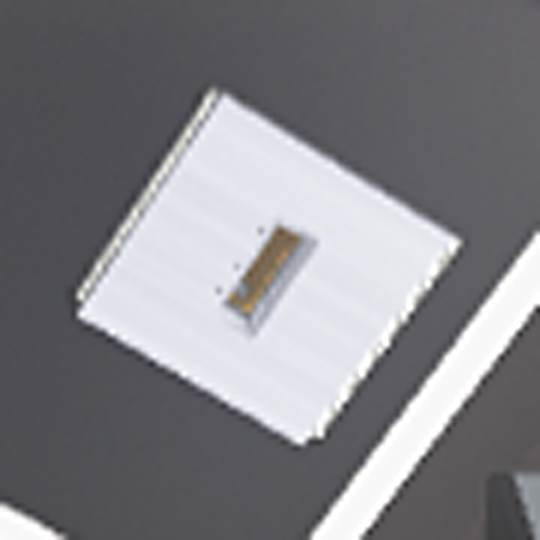

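Emit:
step_arm(
  rows=[
    [0.012,0,0.04,-5],
    [0.024,0,0.08,-10],
    [0.036,0,0.12,-15],
    [0.048,0,0.16,-20],
    [0.06,0,0.2,-25],
    [0.072,0,0.24,-30],
    [0.084,0,0.28,-35],
    [0.096,0,0.32,-40],
    [0.107,0,0.35,-45],
    [0.113,0,0.367,-49],
    [0.113,0,0.367,-49],
    [0.113,0,0.367,-49],
  ],
)

```text
clock: 2.9
tool_pos: [0.5228, 0.1728, 0.2712]
tool_rot: [-0.598, 0.598, 0.378, -0.378]
wrist_force: [-0.6, -0.1, -0.4]
gripper_width: 0.0512
```

Emit:
step_arm(
  rows=[
    [0,0,0,0],
    [0,0,0,0],
  ],
)

```text
clock: 3.1
tool_pos: [0.5229, 0.1726, 0.2715]
tool_rot: [0.598, -0.598, -0.378, 0.378]
wrist_force: [0.2, -0.2, -0.4]
gripper_width: 0.0512
```

```bash
python3 - <<'E'
from h import *
o=arm.get_obs(); print(o['clock'],o['tool_pos'],o['joint_positions'],Rm(o)); c=cal('wrist'); np.save('w2c.npy',np.array([c[0],c[1],c[2],*c[3].ravel()]))
I=imaging.grab_frame('wrist'); save(I,'w2'); np.save('w2.npy',I)
h=cv2.cvtColor(I,cv2.COLOR_RGB2HSV).astype(int);H,Sa,V=h[...,0],h[...,1],h[...,2]
for n,m in {'red':((H<6)|(H>174))&(Sa>150)&(V>60),'blue':(H>105)&(H<125)&(Sa>140)&(V>60),'yellow':(H>24)&(H<34)&(Sa>170)&(V>100)}.items():
    nn,l,st,ce=cv2.connectedComponentsWithStats(m.astype(np.uint8))
    k=1+st[1:,4].argmax(); print(n,st[k],ce[k],onplane(c,*ce[k],.085))
E
```

```text
3.1 [0.5229 0.1726 0.2715] [ 0.6746  0.1293 -0.2014 -0.     -1.2398 -1.1177] [[ 0.4287  0.0002 -0.9034]
 [ 0.9034  0.0002  0.4287]
 [ 0.0002 -1.     -0.0001]]Traceback (most recent call last):
  File "<stdin>", line 7, in <module>
ValueError: attempt to get argmax of an empty sequence
```

View pics/w2.png

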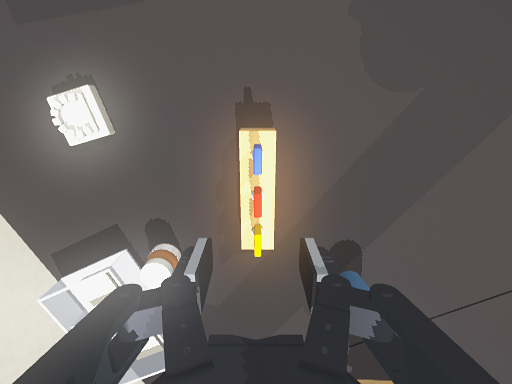

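The wrist view shows the block aligned vertically. Red bow at (257,202), blue at (258,159), yellow at (258,241); the jar and cup are outside the finger area. I'll take the red bow's top-face position.

```bash
python3 - <<'E'
from h import *
I=np.load('w2.npy');a=np.load('w2c.npy'); c=(a[0],a[1],a[2],a[3:].reshape(4,4))
save(cv2.resize(I[120:265,220:300],None,fx=5,fy=4,interpolation=cv2.INTER_NEAREST),'w2z')
h=cv2.cvtColor(I,cv2.COLOR_RGB2HSV).astype(int);H,Sa,V=h[...,0],h[...,1],h[...,2]
for n,m in {'red':((H<8)|(H>172))&(Sa>150)&(V>60),'blue':(H>100)&(H<128)&(Sa>120)&(V>60),'yellow':(H>26)&(H<34)&(Sa>200)&(V>80)}.items():
    z=np.zeros(m.shape,np.uint8); z[140:262,245:270]=m[140:262,245:270]
    nn,l,st,ce=cv2.connectedComponentsWithStats(z)
    if nn<2: print(n,'none');continue
    k=1+st[1:,4].argmax(); x,y,w,hh,_=st[k]; print(n,st[k],ce[k],onplane(c,ce[k][0],ce[k][1],.085),'top edge',onplane(c,x+w/2-.5,y,.091),'bottom top91',onplane(c,x+w/2-.5,y+hh-1,.091))
b=((H>8)&(H<26)&(Sa>60)&(V>180)).astype(np.uint8)
n,l,st,ce=cv2.connectedComponentsWithStats(b[:262]);k=1+st[1:,4].argmax();
ys,xs=np.nonzero(l==k)
W=np.array([onplane(c,x,y,.045)[:2] for x,y in zip(xs,ys)])*1000
print('block',cv2.minAreaRect(W.astype(np.float32)))
E
```

```text
red [254 187   7  30 203] [257.1034 201.8966] [0.5406 0.2108 0.085 ] top edge [0.5312 0.1906 0.091 ] bottom top91 [0.5482 0.2263 0.091 ]
blue [254 148   8  26  75] [257.04 155.88] [0.5148 0.1561 0.085 ] top edge [0.5098 0.1467 0.091 ] bottom top91 [0.5229 0.1745 0.091 ]
yellow [254 235   7  22 134] [257.3657 245.1045] [0.5675 0.2684 0.085 ] top edge [0.56   0.2513 0.091 ] bottom top91 [0.5737 0.2804 0.091 ]
block ((559.5805053710938, 245.11895751953125), (60.61834716796875, 18.85322380065918), 66.93376159667969)
```

View pics/w2z.png

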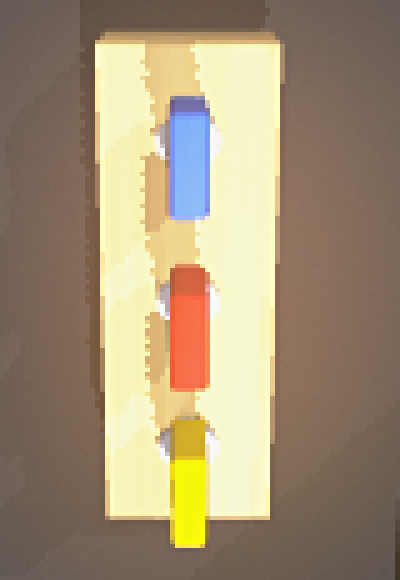

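```bash
python3 - <<'E'
from h import *
a=np.load('w2c.npy'); c=(a[0],a[1],a[2],a[3:].reshape(4,4))
p=onplane(c,257.4,204.8,.091); print(p)
o=arm.get_obs(); print(plan(o,[p[0],p[1],.074-arm.grasp_offset]))
for uv in [(257.6,160.5),(257.6,244.5)]: print(onplane(c,*uv,.091))
E
```

```text
[0.541  0.2124 0.091 ]
(array([0.0435, 0.2162, 0.0006]), None)
[0.5162 0.1604 0.091 ]
[0.5654 0.2646 0.091 ]
```

Emit:
step_arm(
  rows=[
    [0.022,0,0.0003,0],
    [0.0435,0.03,0.0006,0],
    [0.0435,0.07,0.0006,0],
    [0.0435,0.11,0.0006,0],
    [0.0435,0.14,0.0006,0],
    [0.0435,0.165,0.0006,0],
    [0.0435,0.185,0.0006,0],
    [0.0435,0.2,0.0006,0],
    [0.0435,0.21,0.0006,0],
    [0.0435,0.2135,0.0006,0],
    [0.0435,0.2135,0.0006,0],
  ],
)

```text
clock: 4.25
tool_pos: [0.541, 0.2132, 0.0578]
tool_rot: [-0.597, 0.597, 0.378, -0.379]
wrist_force: [-0.6, -0.1, 0.5]
gripper_width: 0.0517
```

Emit:
step_arm(
  rows=[
    [0,0,0,0],
    [0,0,0,0],
    [0,0,0,0],
  ],
)

```text
clock: 4.55
tool_pos: [0.5411, 0.2137, 0.0585]
tool_rot: [0.597, -0.597, -0.379, 0.378]
wrist_force: [0.6, -0.0, 0.4]
gripper_width: 0.051
```

```bash
python3 - <<'E'
from h import *
o=arm.get_obs(); print(o['clock'],o['tool_pos'],o['wrist_force'])
I=imaging.grab_frame('wrist'); save(I,'w3')
E
```

```text
4.55 [0.5411 0.2137 0.0585] [ 0.5737 -0.007   0.382 ]
```

View pics/w3.png

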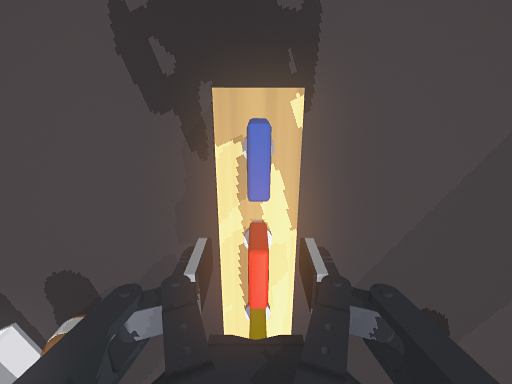

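The red bow is at (258,265), centred between the pads at ~(195,260) and (317,260). Closing now.

Emit:
step_arm(
  rows=[
    [0,0.002,0,0],
    [0,0.002,0,0],
    [0,0.002,0,0],
    [0,0.002,0,0],
    [0,0.002,0,0],
    [0,0.002,0,0],
    [0,0.002,0,0],
    [0,0.002,0,0],
  ],
  claw=0,
  force=80,
)

```text
clock: 5.4
tool_pos: [0.5409, 0.2135, 0.0558]
tool_rot: [0.597, -0.597, -0.379, 0.379]
wrist_force: [0.1, -0.0, 1.1]
gripper_width: 0.0087
```

Emit:
step_arm(
  rows=[
    [0,0,0,0],
    [0,-0.01,0,0],
    [0,-0.02,0,0],
    [0,-0.03,0,0],
    [0,-0.045,0,0],
    [0,-0.07,0,0],
    [0,-0.11,0,0],
    [0,-0.15,0,0],
    [0,-0.15,0,0],
  ],
)

```text
clock: 6.3
tool_pos: [0.5437, 0.215, 0.2132]
tool_rot: [-0.597, 0.597, 0.383, -0.375]
wrist_force: [-0.2, 0.7, 0.2]
gripper_width: 0.009
```

```bash
python3 - <<'E'
from h import *
o=arm.get_obs(); print(o['clock'],o['tool_pos'],o['wrist_force'],o['gripper_width'])
print(plan(o,[.5525,-.190,.2],[np.cos(np.radians(73)),np.sin(np.radians(73))]))
I=imaging.grab_frame('wrist'); save(I,'w4')
I=imaging.grab_frame('scene'); save(cv2.resize(I[140:270,200:375],None,fx=4,fy=4),'s4')
E
```

```text
6.3 [0.5437 0.215  0.2132] [-0.18    0.7467  0.2131] 0.008987614196805792
(array([-0.3628,  0.011 , -0.1803]), (np.float64(81.79611055981404), np.float64(-98.20388944018596)))
```

View pics/w4.png

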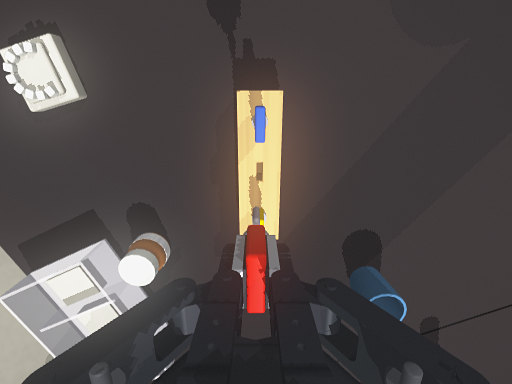

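View pics/s4.png

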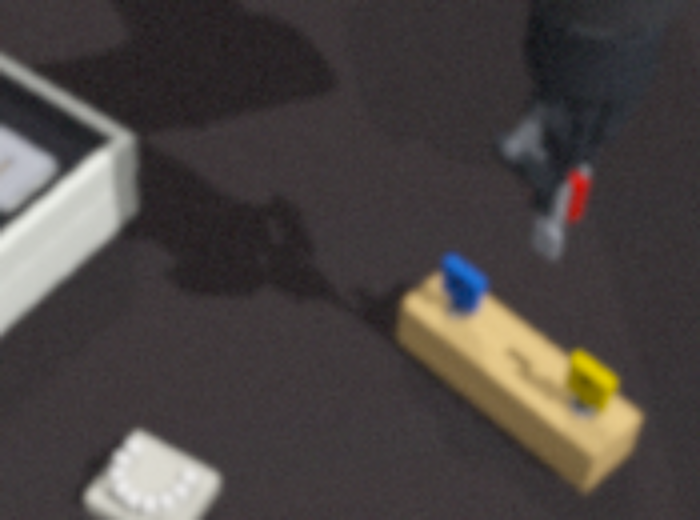

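The red key is held (bow at wrist ~(257,265), tip near (258,212)), with its empty slot at (259,172) and the blue and yellow keys still standing. Next I move to above the switch, turning −98°.

Emit:
step_arm(
  rows=[
    [-0.015,0,-0.01,-5],
    [-0.045,0,-0.025,-12],
    [-0.085,0,-0.042,-20],
    [-0.125,0,-0.062,-28],
    [-0.165,0,-0.082,-36],
    [-0.205,0,-0.102,-45],
    [-0.245,0,-0.122,-54],
    [-0.28,0,-0.14,-63],
    [-0.31,0,-0.155,-72],
    [-0.335,0,-0.168,-81],
    [-0.355,0,-0.176,-89],
    [-0.363,0,-0.18,-95],
  ],
)

```text
clock: 7.6
tool_pos: [0.5476, -0.1935, 0.2046]
tool_rot: [0.126, -0.125, -0.696, 0.696]
wrist_force: [0.1, -1.0, -0.6]
gripper_width: 0.0089
```

Emit:
step_arm(
  rows=[
    [0,0,0,-3.2],
    [0,0,0,-3.2],
    [0,0,0,-3.2],
    [0,0,0,-3.2],
    [0,0,0,-3.2],
  ],
)

```text
clock: 8.1
tool_pos: [0.5488, -0.1913, 0.2057]
tool_rot: [-0.107, 0.107, 0.699, -0.699]
wrist_force: [-0.8, 0.4, -0.3]
gripper_width: 0.0088
```

```bash
python3 - <<'E'
from h import *
o=arm.get_obs(); print(o['clock'],o['tool_pos'],o['wrist_force'],o['gripper_width'],o['joint_positions']);print(Rm(o))
print(plan(o,[.5525,-.190,.16],[np.cos(np.radians(73)),np.sin(np.radians(73))]))
c=cal('wrist'); np.save('w5c.npy',np.array([c[0],c[1],c[2],*c[3].ravel()]))
I=imaging.grab_frame('wrist'); save(I,'w5'); np.save('w5.npy',I)
E
```

```text
8.1 [ 0.5488 -0.1913  0.2057] [-0.7696  0.3732 -0.3307] 0.00876037463957927 [ 0.0009  0.2238 -0.2375 -0.     -1.1096  1.265 ]
[[-0.9539 -0.0001 -0.3003]
 [ 0.3003  0.     -0.9539]
 [ 0.0001 -1.     -0.    ]]
(array([-0.0032,  0.0457, -0.0024]), (np.float64(179.52595927325407), np.float64(-0.4740407267459261)))
```

View pics/w5.png

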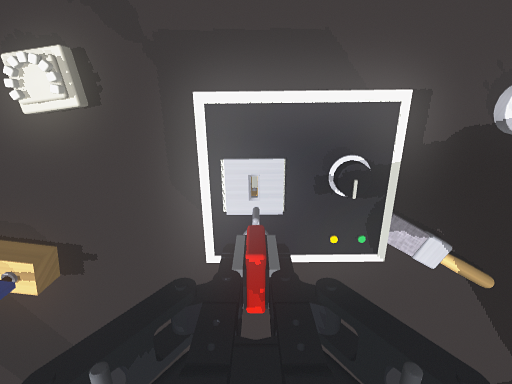

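```bash
python3 - <<'E'
from m import *
a=np.load('w5c.npy'); c=(a[0],a[1],a[2],a[3:].reshape(4,4)); I=np.load('w5.npy')
measure(I,c,[.5525,-.190,.092],'w5z')
o=arm.get_obs(); p=o['tool_pos']; 
for d in [-.0445,-.0445+.034,.0185,.0355]: print(d,proj(c,p+[0,0,d]))
save(cv2.resize(I[150:320,200:300],None,fx=4,fy=3.5,interpolation=cv2.INTER_CUBIC),'w5k')
# camera in tool frame
M=Rm(o); print(M.T@(c[3][:3,3]-p)); print(M.T@c[3][:3,:3])
E
```

```text
w5z plate centre mm, size, ang ((553.5588989257812, -188.92095947265625), (62.592899322509766, 57.298622131347656), 72.48484802246094)
slot 150 mean [ 0.5524 -0.1879] ang -8.600773955408954 rect ((553.9149169921875, -189.16152954101562), (8.763835906982422, 25.098783493041992), 74.71216583251953)
-0.0445 (np.float64(256.715457843326), np.float64(220.24907748315673))
-0.010499999999999995 (np.float64(256.9187719859975), np.float64(242.686383550071))
0.0185 (np.float64(257.16371583092047), np.float64(269.71785290841626))
0.0355 (np.float64(257.3559639310602), np.float64(290.93393461793175))
[-0.0857 -0.1417 -0.0007]
[[ 0.0011  0.9455  0.3256]
 [ 0.0005 -0.3256  0.9455]
 [ 1.     -0.0009 -0.0008]]
```

View pics/w5k.png

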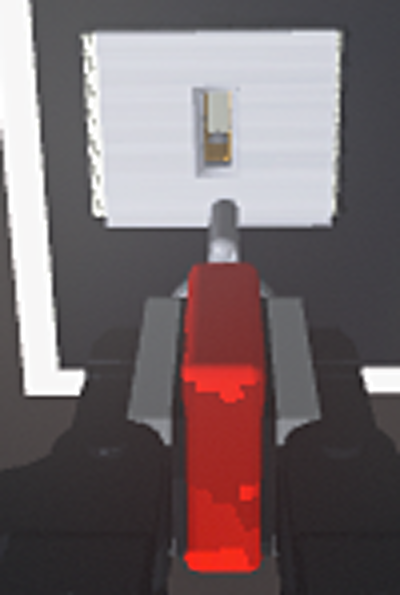

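View pics/w5z.png

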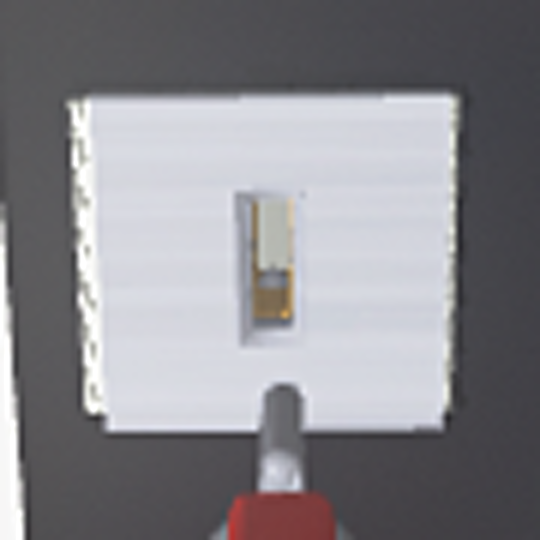

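```bash
python3 - <<'E'
from m import *
a=np.load('w5c.npy'); c=(a[0],a[1],a[2],a[3:].reshape(4,4)); I=np.load('w5.npy')
o=arm.get_obs(); p=o['tool_pos']; M=Rm(o)
P=lambda x,up,z=0: np.array(proj(c,p+M@np.array([x,-up,z])))
print('bow far top',P(.017,.0355),'near top',P(-.017,.0355),'near bottom',P(-.017,.0015),'disc near',P(-.009,-.0105),'blade near top',P(-.01,-.0205),'tip near',P(-.01,-.0445))
h=cv2.cvtColor(I,cv2.COLOR_RGB2HSV).astype(int)
red=((h[...,0]<8)|(h[...,0]>172))&(h[...,1]>140)
for r in range(224,316,6):
    x=np.nonzero(red[r,230:290])[0]
    print(r,(x.min()+x.max())/2+230 if len(x) else None,len(x), I[r,256])
for r in range(205,224,2): print(r,I[r,248:266].mean(1).astype(int))
E
```

```text
bow far top [257.3176 319.3088] near top [257.4034 259.9932] near bottom [257.0331 226.8694] disc near [256.9278 229.9422] blade near top [256.8593 221.6921] tip near [256.719  207.9725]
224 None 0 [171 172 182]
230 248.0 3 [125  61  61]
236 254.5 5 [124  58  57]
242 255.0 19 [123  53  53]
248 255.5 20 [124  51  49]
254 255.0 21 [170  50  48]
260 255.5 20 [240  52  44]
266 255.5 20 [162  46  41]
272 255.5 18 [164  44  40]
278 255.5 18 [163  41  36]
284 256.0 19 [163  37  35]
290 255.5 18 [163  37  31]
296 255.5 18 [194  39  31]
302 255.5 18 [193  37  29]
308 255.5 20 [246  44  27]
314 None 0 [63 65 66]
205 [218 218 218 218 218 218 219 219 220 219 219 218 217 217 216 217 217 216]
207 [219 219 219 219 222 215 159 104  98 120 171 224 219 218 218 218 218 218]
209 [221 221 221 223 208 123 116 108 104 102  93 159 224 220 219 219 219 219]
211 [217 217 217 220 200 125 118 108 104 104  96 158 222 216 216 215 216 215]
213 [218 218 218 222 172 126 117 108 104 104  96 159 216 212 212 212 211 210]
215 [ 69  69  69  69 103 129 117 106 104 103  99  84  68  68  67  67  66  66]
217 [ 80  80  78  76 105 128 122 111 105 104  99  95  74  75  75  74  74  75]
219 [ 80  79  78  75 122 175 182 176 164 150 127  90  72  74  73  74  74  74]
221 [ 79  78  77  72 129 202 225 203 192 166 165 105  71  74  74  73  73  73]
223 [ 77  77  76  72 166 199 196 193 184 174 221 124  68  73  73  73  72  72]
```

```bash
python3 - <<'E'
from m import *
a=np.load('w5c.npy'); c=(a[0],a[1],a[2],a[3:].reshape(4,4)); I=np.load('w5.npy')
print(proj(c,[.5538,-.189,.092]))
for r in range(170,204,2): print(r,I[r,244:266].mean(1).astype(int))
for r in (165,185,205): print(r,I[r,216:228].mean(1).astype(int),I[r,278:290].mean(1).astype(int))
print([int(I[r,238].mean()) for r in range(152,164)],[int(I[r,238].mean()) for r in range(208,222)])
o=arm.get_obs(); p=o['tool_pos']; M=Rm(o)
for u,v in [(252.9,185.8),(253.5,186.5)]:
    q=onplane(c,u,v,.092); print(q,M.T@(q-p))
E
```

```text
(np.float64(252.69932020878815), np.float64(187.21160678154513))
170 [215 216 215 215 215 215 215 214 214 214 214 214 213 214 214 213 213 214
 215 213 214 213]
172 [214 214 213 214 213 214 213 213 213 214 214 213 213 213 212 212 211 212
 212 211 211 211]
174 [216 216 217 218 210 211 212 199 201 204 205 207 209 210 212 209 217 216
 216 215 216 216]
176 [217 217 218 220 164 161 150 145 185 187 185 187 187 200 211 211 215 215
 215 215 214 214]
178 [220 219 220 223 166 157 171 115 185 182 182 180 179 194 207 211 218 217
 217 217 217 217]
180 [215 214 215 218 184 153 169 115 185 181 181 181 179 191 208 208 212 212
 212 212 212 212]
182 [216 216 217 219 187 149 163 113 185 183 180 181 179 179 209 209 214 215
 214 215 215 215]
184 [217 217 217 219 189 150 149 108 186 182 181 181 181 180 207 212 215 216
 216 216 216 216]
186 [217 217 217 219 190 148 158 114 187 184 177 184 183 166 208 208 215 215
 215 215 214 215]
188 [215 215 215 217 189 150 158 101  99 119 122 114  95 143 210 206 213 214
 214 214 213 213]
190 [216 216 216 218 192 157 155 113 120 133 140 128 115 145 217 211 214 216
 216 216
[... 414 characters left out ...]
 182 191 192 193 203 204 206 208 209 211 213 218 219
 219 219 219 218]
202 [219 218 219 218 218 219 219 219 219 219 218 218 218 217 218 217 216 217
 217 216 217 216]
165 [ 90  91  90  87 119 215 248 248 219 218 219 219] [214 213 213 213 214 215 218  80  59  69  70  70]
185 [ 91  92  94  91  90  80 255 207 248 220 219 219] [216 215 216 216 217 202 147  57  64  72  71  72]
205 [ 90  89  90  89  89  88  78 194 251 247 220 218] [215 215 215 216 220 181  75  66  70  70  70  69]
[85, 85, 84, 84, 83, 83, 104, 176, 221, 221, 220, 217] [220, 222, 219, 218, 215, 219, 210, 73, 83, 83, 83, 82, 82, 81]
[ 0.5551 -0.1896  0.092 ] [-0.0056  0.1138 -0.0035]
[ 0.5543 -0.19    0.092 ] [-0.0048  0.1138 -0.0029]
```

The plate slot is centred at (253.6,187.2) and the blade tip is at (255.7,207), so the key needs about 3 mm along −x and 2 mm along −z (tool axes). I'll correct that, lower the key to just above the plate and look again.

Emit:
step_arm(
  rows=[
    [-0.002,0.015,-0.001,-0.3],
    [-0.003,0.03,-0.002,-0.3],
    [-0.003,0.045,-0.002,-0.3],
    [-0.003,0.055,-0.002,-0.3],
    [-0.003,0.06,-0.002,-0.3],
    [-0.003,0.06,-0.002,-0.3],
    [-0.003,0.06,-0.002,-0.3],
  ],
)

```text
clock: 8.85
tool_pos: [0.5526, -0.1907, 0.1464]
tool_rot: [0.105, -0.106, -0.699, 0.699]
wrist_force: [-0.4, 0.7, -0.2]
gripper_width: 0.0092
```

Emit:
step_arm(
  rows=[
    [0,0,0,0],
    [0,0,0,0],
  ],
)

```text
clock: 9.05
tool_pos: [0.5526, -0.1907, 0.1464]
tool_rot: [-0.105, 0.106, 0.699, -0.699]
wrist_force: [0.5, -0.4, -0.6]
gripper_width: 0.0089
```

```bash
python3 - <<'E'
from m import *
o=arm.get_obs(); p=o['tool_pos']; M=Rm(o); print(o['clock'],p,o['wrist_force'])
print('yaw toolx',np.degrees(np.arctan2(M[1,0],M[0,0])))
c=cal('wrist'); np.save('w6c.npy',np.array([c[0],c[1],c[2],*c[3].ravel()]))
I=imaging.grab_frame('wrist'); save(I,'w6'); np.save('w6.npy',I)
x0,y0=195,110
save(cv2.resize(I[y0:y0+140,x0:x0+120],None,fx=5,fy=4.25,interpolation=cv2.INTER_CUBIC),'w6z')
P=lambda x,up,z=0: np.array(proj(c,p+M@np.array([x,-up,z])))
print('tip near',P(-.01,-.0445),'px/mm there',P(-.01,-.0445,.001)-P(-.01,-.0445),P(-.009,-.0445)-P(-.01,-.0445))
print('slot guess',proj(c,[.5540,-.1900,.092]))
S=imaging.grab_frame('scene'); save(cv2.resize(S[140:240,140:260],None,fx=6,fy=6,interpolation=cv2.INTER_CUBIC),'s6')
E
```

```text
9.05 [ 0.5526 -0.1907  0.1464] [ 0.539  -0.444  -0.6358]
yaw toolx 162.8442574832545
tip near [256.7172 208.037 ] px/mm there [ 1.3446 -0.0008] [-0.0008  1.2455]
slot guess (np.float64(255.31081379286454), np.float64(213.72598099049347))
```

View pics/w6z.png

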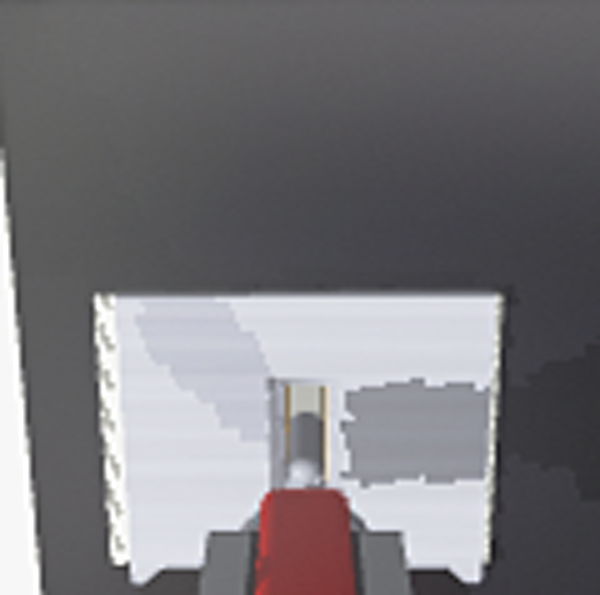

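View pics/s6.png

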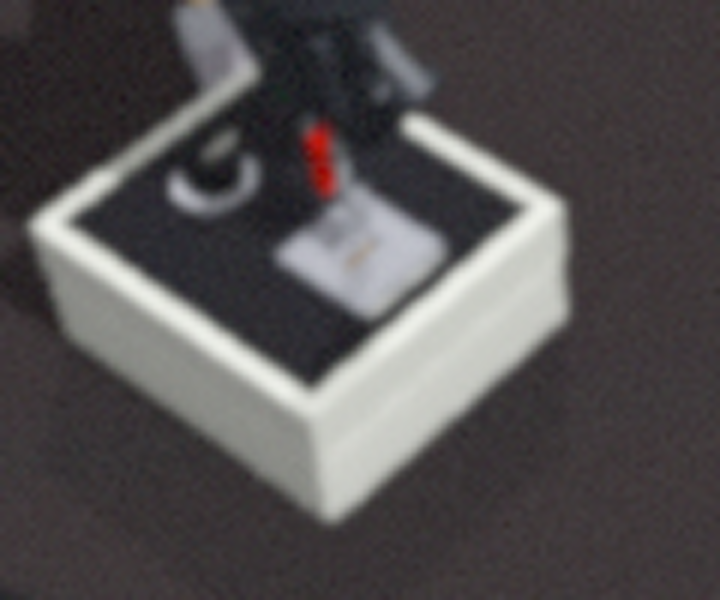

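```bash
python3 - <<'E'
from m import *
a=np.load('w6c.npy'); c=(a[0],a[1],a[2],a[3:].reshape(4,4)); I=np.load('w6.npy')
o=arm.get_obs(); p=o['tool_pos']; M=Rm(o); T=lambda u,v,z:M.T@(onplane(c,u,v,z)-p)*1000
for r in range(196,226,2): print(r,I[r,244:268].mean(1).astype(int))
print([int(I[r,255].mean()) for r in range(194,212)])
print([int(I[r,228].mean()) for r in range(172,186)])
for r in (190,205,215): print(r,I[r,212:224].mean(1).astype(int),I[r,288:300].mean(1).astype(int))
for v in (198.5,199,199.5): print('slot near edge',v,T(255.5,v,.092))
for v in (206,206.5): print('tip',v,T(255.6,v,p[2]-.0445))
print('plate near edge',T(255.5,178.7,.092))
E
```

```text
196 [200 199 199 199 197 219 217 217 217 217 216 217 216 217 216 217 216 216
 216 216 216 217 216 216]
198 [205 205 205 206 198 193 218 217 217 216 217 217 217 218 218 218 218 218
 219 219 220 219 220 220]
200 [205 205 205 208 166 128 172 153 147 187 188 190 193 195 198 192 216 215
 215 219 221 222 223 213]
202 [206 206 206 208 195 157 167 176 114 190 185 185 185 185 186 123 208 214
 219 223 146 148 151 152]
204 [203 204 203 205 186 148 161 176 115 189 186 185 185 185 188 124 210 212
 213 223 146 151 152 152]
206 [201 201 202 202 187 149 162 174 116 191 182 178 178 179 183 126 208 214
 215 219 164 147 150 151]
208 [204 203 204 205 194 151 147 150 116 146 121 109 106 104 117 122 213 216
 216 210 217 220 150 153]
210 [204 204 203 204 213 155 159 153 124 135 123 111 108 107 102  89 217 214
 222 133 152 153 153 152]
212 [205 204 204 206 190 156 152 164 126 135 122 111 107 108 103  91 216 213
 216 226 150 154 154 154]
214 [220 220 221 222 206 155 152 163 127 134 123 110 107 107 103  93 213 213
 211 221 146 150 153 153]
216 [219 219 219 221 211 156 156 165 120 133 122 108 106 106 102  92 2
[... 480 characters left out ...]
 184, 185, 185, 185, 187, 178, 110, 109, 110, 111, 111]
[82, 83, 83, 83, 84, 84, 91, 134, 208, 206, 209, 210, 207, 204]
190 [ 90  86 232 218 183 249 235 224 225 225 225 226] [220 219 219 219 219 214 185  73  55  57  67  66]
205 [ 94  92  84 154 252 248 247 219 219 220 220 219] [147 147 148 146 146 214 105  55  59  59  60  59]
215 [ 94  94  91 106 192 251 247 239 219 220 220 221] [148 148 147 146 165 227  44  58  60  60  58  59]
slot near edge 198.5 [-14.0945  54.2182  -0.9474]
slot near edge 199 [-13.6825  54.2179  -0.9477]
slot near edge 199.5 [-13.2699  54.2176  -0.948 ]
tip 206 [-11.7137  44.5079  -0.87  ]
tip 206.5 [-11.3144  44.5077  -0.8703]
plate near edge [-29.9981  54.2287  -0.9345]
```

Blade tip at (255.9,206.4), slot near edge at row 198.5 and slot centreline at 255.5. That leaves +0.8 mm along x and −0.2 mm along z to correct. I'll enter 20 mm, stopping before the first pin.

Emit:
step_arm(
  rows=[
    [0.0008,0,-0.0002,0],
    [0.0008,0.003,-0.0002,0],
    [0.0008,0.006,-0.0002,0],
    [0.0008,0.009,-0.0002,0],
    [0.0008,0.011,-0.0002,0],
    [0.0008,0.013,-0.0002,0],
    [0.0008,0.015,-0.0002,0],
    [0.0008,0.017,-0.0002,0],
    [0.0008,0.019,-0.0002,0],
    [0.0008,0.02,-0.0002,0],
  ],
)

```text
clock: 10.15
tool_pos: [0.5514, -0.1902, 0.1256]
tool_rot: [-0.106, 0.105, 0.699, -0.699]
wrist_force: [0.3, 0.5, -0.8]
gripper_width: 0.009
```

Emit:
step_arm(
  rows=[
    [0,0,0,0],
    [0,0,0,0],
  ],
)

```text
clock: 10.35
tool_pos: [0.5516, -0.1902, 0.1258]
tool_rot: [0.105, -0.105, -0.699, 0.699]
wrist_force: [-0.1, -0.0, -0.6]
gripper_width: 0.0089
```

```bash
python3 - <<'E'
from m import *
o=arm.get_obs(); print(o['clock'],o['tool_pos'],o['wrist_force'],o['moment'],Rm(o)[:,1])
I=imaging.grab_frame('wrist'); save(cv2.resize(I[140:310,195:315],None,fx=5,fy=3.5,interpolation=cv2.INTER_CUBIC),'w7z')
E
```

```text
10.35 [ 0.5516 -0.1902  0.1258] [-0.0684 -0.0348 -0.6296] [ 0.0028 -0.0022 -0.0372] [ 0. -0. -1.]
```

View pics/w7z.png

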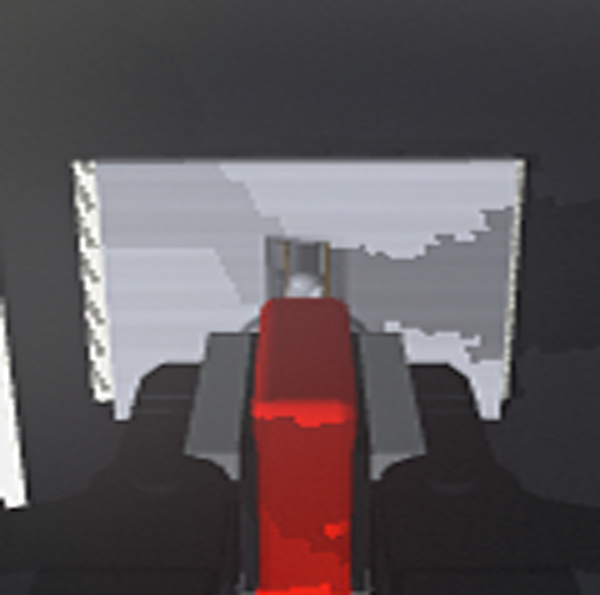

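The blade is in the slot with no contact force. Now I push on past the pins with a small wiggle.

Emit:
step_arm(
  rows=[
    [0,0.0015,0,0],
    [0,0.003,0,0],
    [0.0006,0.0045,0,1.5],
    [0.0006,0.006,0,1.5],
    [-0.0006,0.007,0,-1.5],
    [-0.0006,0.008,0,-1.5],
    [0.0006,0.009,0,1.5],
    [0,0.01,0,0],
  ],
)

```text
clock: 11.2
tool_pos: [0.5505, -0.1902, 0.1159]
tool_rot: [0.107, -0.106, -0.699, 0.699]
wrist_force: [-4.7, 0.6, 6.9]
gripper_width: 0.0091
```

Emit:
step_arm(
  rows=[
    [0,0.001,0,0],
    [0.0006,0.002,0,1.5],
    [0.0006,0.003,0,1.5],
    [-0.0006,0.004,0,-1.5],
    [-0.0006,0.005,0,-1.5],
    [0.0006,0.006,0,1.5],
    [0.0006,0.007,0,1.5],
    [-0.0006,0.008,0,-1.5],
    [0,0.009,0,0],
  ],
)

```text
clock: 12.1
tool_pos: [0.5519, -0.1907, 0.1074]
tool_rot: [0.105, -0.106, -0.699, 0.699]
wrist_force: [-1.9, -2.3, 5.8]
gripper_width: 0.0089
```

```bash
python3 - <<'E'
from m import *
o=arm.get_obs(); print(o['clock'],o['tool_pos'],o['wrist_force'],o['moment'],Rm(o))
I=imaging.grab_frame('wrist'); save(cv2.resize(I[140:310,195:315],None,fx=5,fy=3.5,interpolation=cv2.INTER_CUBIC),'w8z')
E
```

```text
12.1 [ 0.5519 -0.1907  0.1074] [-1.9159 -2.2538  5.7606] [-0.5929  0.6997  0.0342] [[-0.9556  0.001  -0.2947]
 [ 0.2947 -0.0008 -0.9556]
 [-0.0011 -1.      0.0005]]
```

View pics/w8z.png

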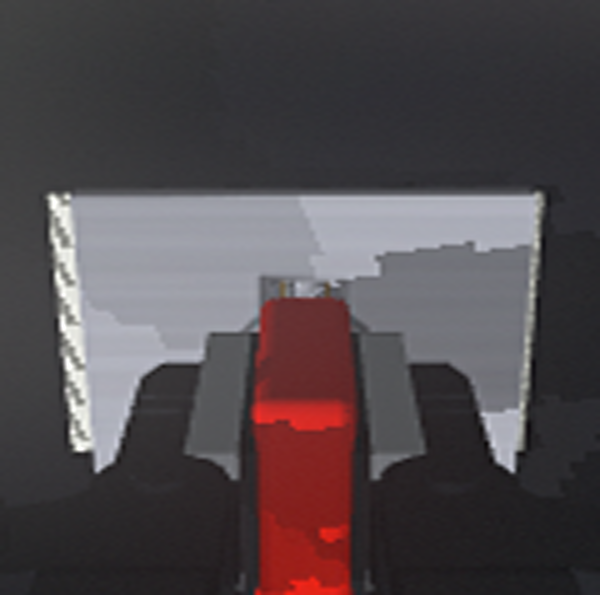

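The bow hasn't slipped in the grip, and about 5 mm remains. I'll push on to the shoulder.

Emit:
step_arm(
  rows=[
    [0,0.001,0,0],
    [0.0005,0.002,0,1.5],
    [-0.0005,0.003,0,-1.5],
    [0.0005,0.004,0,1.5],
    [0,0.005,0,0],
    [0,0.005,0,0],
  ],
)

```text
clock: 12.75
tool_pos: [0.5522, -0.1901, 0.1028]
tool_rot: [-0.104, 0.106, 0.699, -0.699]
wrist_force: [-4.0, 1.4, 10.1]
gripper_width: 0.0086
```

Emit:
step_arm(
  rows=[
    [0,0.001,0,0],
    [0,0.001,0,0],
    [0,0.001,0,0],
  ],
)

```text
clock: 13.05
tool_pos: [0.5522, -0.1902, 0.1027]
tool_rot: [0.104, -0.106, -0.699, 0.699]
wrist_force: [-6.1, 2.9, 17.9]
gripper_width: 0.0088
```

Downward motion stopped at z = 0.1027 (home predicted ≈0.1025) with the force rising, so the shoulder is seated. I'll relieve the side load and start turning.

Emit:
step_arm(
  rows=[
    [0.0006,0,0,0],
    [0.0006,0,0,5],
    [0.0006,0,-0.0001,10],
    [0.0006,0,-0.0002,15],
    [0.0006,0,-0.0003,20],
    [0.0006,0,-0.0003,20],
  ],
)

```text
clock: 13.65
tool_pos: [0.5522, -0.1903, 0.1027]
tool_rot: [0.225, -0.227, -0.67, 0.67]
wrist_force: [-3.7, -0.3, 14.9]
gripper_width: 0.0087
```

```bash
python3 - <<'E'
from m import *
o=arm.get_obs(); M=Rm(o); print(o['clock'],o['tool_pos'],o['wrist_force'],'tool f',M.T@o['wrist_force'],o['moment'],np.degrees(np.arctan2(M[1,0],M[0,0])))
I=imaging.grab_frame('wrist'); save(cv2.resize(I[140:310,195:315],None,fx=5,fy=3.5,interpolation=cv2.INTER_CUBIC),'w9z')
E
```

```text
13.65 [ 0.5522 -0.1903  0.1027] [-3.6573 -0.3246 14.8886] tool f [  2.6708 -14.898    2.4632] [-0.0379  1.4143  0.0196] 142.7396603106977
```

View pics/w9z.png

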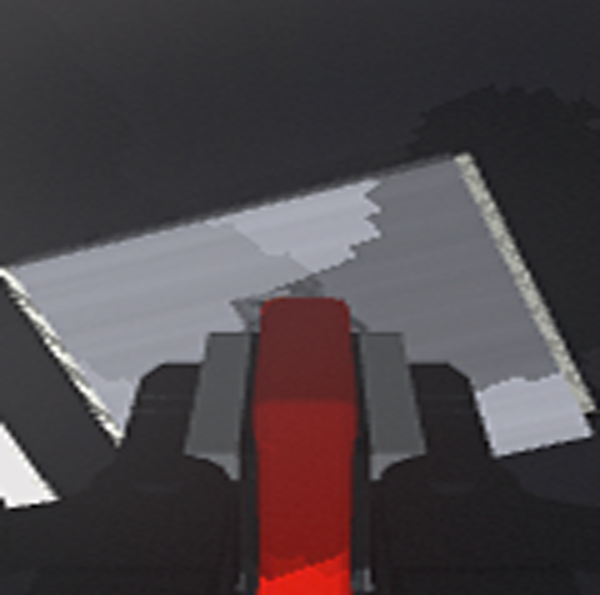

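The key turned 20° with the bow still square in the jaws. Continuing while watching the side force.

Emit:
step_arm(
  rows=[
    [0,0,0,5],
    [0,0,0,11],
    [0,0,-0.0002,17],
    [-0.0001,0,-0.0003,23],
    [-0.0001,0,-0.0004,29],
    [-0.0002,0,-0.0005,35],
    [-0.0002,0,-0.0005,35],
  ],
)

```text
clock: 14.4
tool_pos: [0.5519, -0.1906, 0.1027]
tool_rot: [0.416, -0.418, -0.571, 0.571]
wrist_force: [-6.2, -2.9, 16.1]
gripper_width: 0.0088
```

```bash
python3 - <<'E'
from m import *
o=arm.get_obs(); M=Rm(o); print(o['clock'],o['tool_pos'],o['wrist_force'],'tool f',M.T@o['wrist_force'],o['moment'],np.degrees(np.arctan2(M[1,0],M[0,0])))
E
```

```text
14.4 [ 0.5519 -0.1906  0.1027] [-6.2335 -2.8952 16.1009] tool f [ -0.8996 -16.1027   6.8097] [-1.3689  2.2182  0.0544] 107.70513317064787
```

Emit:
step_arm(
  rows=[
    [0,0,0.0004,2],
    [0,0,0.0006,8],
    [0,0,0.0006,14],
    [0,0,0.0006,20],
    [0,0,0.0006,26],
    [0,0,0.0006,26],
  ],
)

```text
clock: 15.0
tool_pos: [0.5514, -0.1908, 0.1027]
tool_rot: [-0.534, 0.536, 0.462, -0.463]
wrist_force: [-5.2, -2.7, 17.0]
gripper_width: 0.0085
```

```bash
python3 - <<'E'
from m import *
o=arm.get_obs(); M=Rm(o); print(o['clock'],o['tool_pos'],o['wrist_force'],'tool f',M.T@o['wrist_force'],o['moment'],np.degrees(np.arctan2(M[1,0],M[0,0])))
E
```

```text
15.0 [ 0.5514 -0.1908  0.1027] [-5.1782 -2.7095 16.9612] tool f [ -3.4582 -16.9629   4.7055] [-1.2089  2.1662  0.0474] 81.70546969152635
```

Emit:
step_arm(
  rows=[
    [-0.0002,0,0.0003,4],
    [-0.0002,0,0.0003,8],
    [-0.0002,0,0.0003,11],
    [-0.0002,0,0.0003,13],
    [-0.0002,0,0.0003,13],
  ],
)

```text
clock: 15.5
tool_pos: [0.5512, -0.1908, 0.1027]
tool_rot: [-0.582, 0.584, 0.4, -0.4]
wrist_force: [-4.3, -3.1, 15.5]
gripper_width: 0.0087
```

```bash
python3 - <<'E'
from m import *
o=arm.get_obs(); M=Rm(o); print(o['clock'],o['tool_pos'],o['wrist_force'],'tool f',M.T@o['wrist_force'],o['moment'],np.degrees(np.arctan2(M[1,0],M[0,0])))
E
```

```text
15.5 [ 0.5512 -0.1908  0.1027] [-4.2738 -3.0991 15.4855] tool f [ -4.4497 -15.4868   2.8339] [-1.0267  2.0547  0.1044] 68.85064785798795
```

Emit:
step_arm(
  rows=[
    [0,0,0,1],
    [0,0,0,2],
    [0,0,0,2],
  ],
)

```text
clock: 15.8
tool_pos: [0.5512, -0.1908, 0.1027]
tool_rot: [-0.589, 0.591, 0.39, -0.39]
wrist_force: [-5.3, -2.3, 15.7]
gripper_width: 0.0092
```

```bash
python3 - <<'E'
from m import *
o=arm.get_obs(); M=Rm(o); print(o['clock'],o['tool_pos'],o['wrist_force'],'tool f',M.T@o['wrist_force'],o['moment'],np.degrees(np.arctan2(M[1,0],M[0,0])))
I=imaging.grab_frame('wrist'); save(cv2.resize(I[140:310,195:315],None,fx=5,fy=3.5,interpolation=cv2.INTER_CUBIC),'w10z')
E
```

```text
15.8 [ 0.5512 -0.1908  0.1027] [-5.3366 -2.3053 15.7458] tool f [ -4.2318 -15.75     3.9692] [-0.9667  2.0908  0.2413] 66.89295605651752
```

View pics/w10z.png

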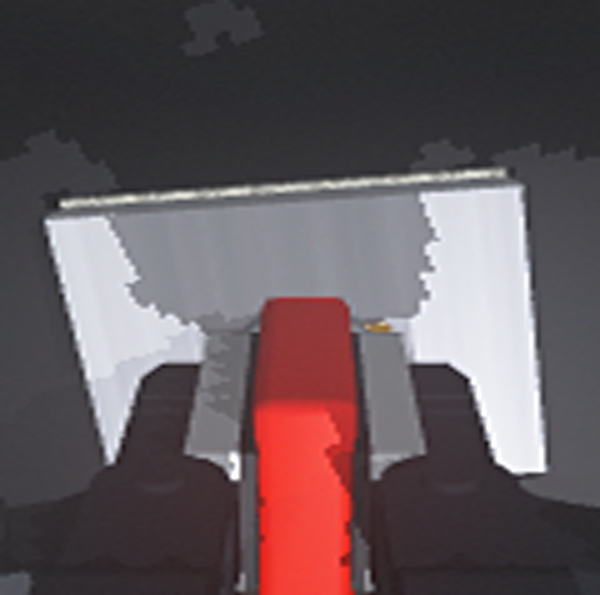

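The vertical moment jumped from 0.05 to 0.24 Nm over the last few degrees, so the stop has been met at about 96° of turn. I'll add a small amount to hold it and confirm.

Emit:
step_arm(
  rows=[
    [0,0,0,1],
    [0,0,0,2],
    [0,0,0,2],
    [0,0,0,2],
  ],
)

```text
clock: 16.25
tool_pos: [0.5512, -0.1908, 0.1027]
tool_rot: [-0.596, 0.597, 0.38, -0.38]
wrist_force: [-5.7, -2.3, 15.9]
gripper_width: 0.0092
```

Emit:
step_arm(
  rows=[
    [0,0,0,0],
    [0,0,0,0],
    [0,0,0,0],
    [0,0,0,0],
    [0,0,0,0],
    [0,0,0,0],
    [0,0,0,0],
    [0,0,0,0],
  ],
)

```text
clock: 17.05
tool_pos: [0.5512, -0.1908, 0.1027]
tool_rot: [-0.596, 0.597, 0.38, -0.38]
wrist_force: [-5.6, -1.5, 16.0]
gripper_width: 0.0089
```

```bash
python3 - <<'E'
from m import *
o=arm.get_obs(); M=Rm(o); print(o['clock'],o['tool_pos'],o['wrist_force'],o['moment'],np.degrees(np.arctan2(M[1,0],M[0,0])),o['gripper_width'])
I=imaging.grab_frame('wrist'); save(cv2.resize(I[140:310,195:315],None,fx=5,fy=3.5,interpolation=cv2.INTER_CUBIC),'w11z')
I=imaging.grab_frame('scene'); save(cv2.resize(I[100:300,60:450],None,fx=2,fy=2),'s11')
E
```

```text
17.05 [ 0.5512 -0.1908  0.1027] [-5.6052 -1.4563 15.988 ] [-0.957   2.0068  0.5233] 64.9576626642737 0.008936546551646928
```

View pics/s11.png

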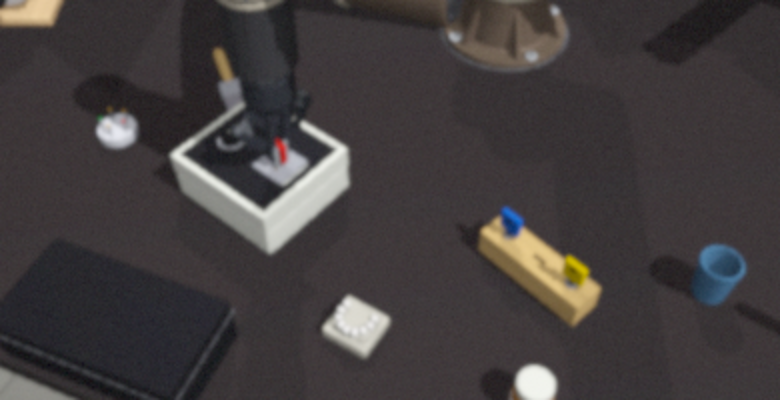

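View pics/w11z.png

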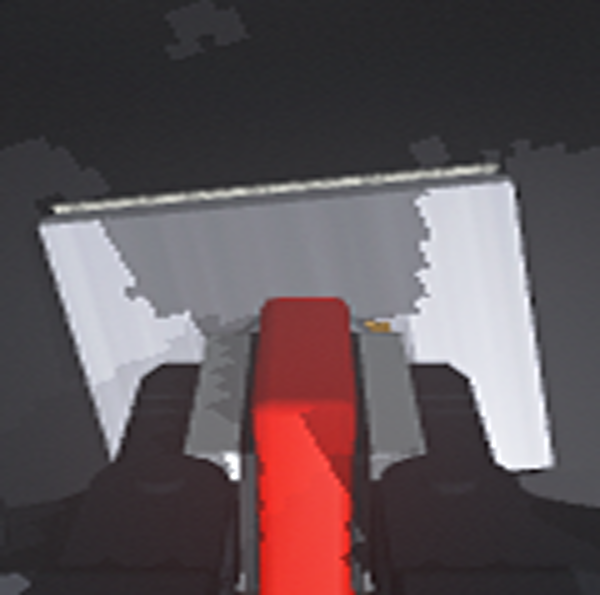

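The moment has risen to a steady 0.52 Nm, well above the 0.12 Nm spring. The key is square in the jaws, and the other keys and bystanders are in place. Handing in.

```bash
python3 -c "
from workcell import arm
print(arm.job_done())"
```

```text
the job is handed in; nothing more can be done
None
```

The red key is out of the block, fully home in the switch and turned clockwise to its stop. The arm was still gripping it and holding it there when I handed the job in at 17 s of the 48 s allowed.

- **Seating:** I eased the key past both pins with small shifts and twists. Downward travel stopped at TCP height 0.1027 m, against about 0.1025 m expected with the shoulder on the plate. The largest downward push I read was about 18 N.
- **Turn:** The gripper turned about 98°. Over the last few degrees the turning moment rose from 0.05 to 0.52 Nm and held steady for 0.8 s. The spring alone gives only 0.12 Nm, so the key is against the stop.
- **Grip and surroundings:** The last wrist picture shows the key still square in the jaws. The last scene picture shows the blue and yellow keys still in the block and the bench items I could see in place; I judged that by eye.
- **Disagreements:** My position estimates for the keyhole differed by 1–2 mm between views, so I lined the key up by sight just above the slot. A side force of about 6 N remained on the wrist during the turn and at the end. My first sideways correction during the turn went the wrong way, and I reversed it.

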